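Seat the vial turret on the sampler drive and hold it down

ROBOT

A 6-joint arm with a two-finger parallel gripper is mounted at the origin on the work surface. World frame = base frame: x ahead of the robot, y to its left, z up, the work surface at z = 0. Lengths are in m, angles in rad, forces in N, time in s.
With the tool pointing down it reaches from about 0.375 to 0.9 m from the base axis. Payload 3.1 kg.
Tool frame: the origin (TCP) lies between the finger pads; the fingertips stand robot.tip_extent ahead of it and the grasp point (between the pads) lies 3 mm ahead of it (robot.tip_extent is the distance from the TCP to the fingertips, in m); z points along the fingers, x is the direction in which the jaws open and shut, and the axes are right-handed (so a half turn about z gives the same grasp; the last joint's range is limited). The gripper opens to 87 mm and grips with 3 to 60 N. Pads are 19 mm wide; open, the fingers measure 117 mm over their backs; the gripper's body (75 mm by 190 mm) begins 51 mm behind the grasp point.
Start: joints at [-1.423, 0.527, 1.433, -0, 1.181, -0.178], TCP at [0.201, -0.592, 0.212] pointing down, gripper open.
Joint ranges: [-3.08, 3.08], [-0.75, 2.2], [0.22, 2.44], [-1.43, 4.57], [0, 2.65], [-2.85, 2.85]. Speed limits (rad/s): [2.79, 2.79, 3.14, 3.14, 3.14, 3.14].

INTERFACE

Orientations are given as a unit quaternion [x, y, z, w].
In Python, from rig import robot, cams gives the robot as it stands.
- The arm moves only by the tool carry_out, never from a script. Its argument "steps" is a list of rows, each a list of 3 entries, a list of its own where there are three numbers: the shift along the world's x, y, z in cm, then the turn about the world's z in degrees, then the closure, from 0 (fully open) to 1 (shut). In form: [[[dx, dy, dz], spin, fingers], ...]. A call has 1 to 10 rows; each row shifts and turns the pose as measured when the row begins; what a row does not reach is not made up. A row lasts 1/10 s, in which the tool goes at most 50 mm and 8.59 degrees, less where a joint would pass 70% of its speed; a pose out of reach is approached as far as the arm can. A call with a gripper value outside its range is refused whole. The fingers move at their own pace and stop on an object; "squeeze" is the grip in N (left out, the last holds). Time passes only in rows, so rows that do not move let the fingers close. It gives the time, the measured TCP pose, the force and the opening at its end, in the units of the state.
- robot.get_obs(): the state, without advancing time (a new reading comes with each control period).
- cams.camera(name): name is "scene" or "top" or "wrist"; returns a dict with "pixels" (400x640x3 uint8, red, green, blue), "fx", "fy", "cx", "cy" (pixels), "eye" and "rotation" of the camera in the world. Camera axes: x right, y up, looking along -z (the intrinsics and any distortion apply to the point x, -y, -z); pixel columns grow to the right and rows downward; lengths in m; the calibration is good to about 2 mm. A picture is of the moment at which its call begins. There is no depth.
- robot.hand_in(): hands the job in, once; it reports no verdict.
The state is a dict: "time": time; "q": joint angles; "joint_velocities": joint speeds; "joint_torque": joint torques, N m; "position": TCP position; "tool_rot": TCP orientation; "ft_force": force on the tool from outside, world axes, zero at the start; "moment": the same for the moment, N m; "grip_width": finger opening in m.
Only numpy, scipy, OpenCV 4.12 (cv2) and the standard library are available. Lean on these libraries where they do the work, as an engineer would, in place of code of your own. Each camera call takes 0.05 s, during which the arm holds its last target. There are 200 camera calls.

TASK

Take the round vial turret by its bar handle, keep it upright and fit it on the splined shaft of the sampler drive: turn it until the splines mesh, slide it down onto the spring seat and press it fully home against the spring. Finish while still gripping the handle and pressing the turret home - do not let go - and leave everything else on the bench where it is.

Things in the scene. Friction and masses are not known exactly. Their poses are not given: they have to be found in the camera images.
- turret: loose sample turret, 0.18 to 0.35 kg, upright on the bench: aluminium disc 120 mm across, 14 mm thick, with a ring of 8 glass vials (tops 38 mm above its underside, 45 mm from the axis), a grey square hub 48 x 48 mm in the middle up to 48 mm, and on it a black bar handle. Origin at the centre of its underside (hub and disc are level there), z up along its axis.
- turret_grip (a point): point in the black bar handle, on the turret's axis, 72 mm above its underside: where to grip. The bar is 60 mm long along the turret's x, 20 mm thick along its y (fingers close along y), and reaches from 48 to 88 mm above the underside.
- turret_bore (a point): mouth of the hub's blind bore, at the turret's origin, open downward, 42 mm deep: round core 21 mm in diameter with four straight slots 10 mm wide reaching 18 mm from the axis, along the turret's +x, -x, +y, -y. So the bar handle is in line with two of the slots, and the turret fits the shaft in any of four headings 90 degrees apart.
- drive: fixed sampler drive: white flat housing 140 (x) x 170 (y) x 50 mm with a dark front strip, the splined shaft standing up in the middle of its top. Origin at the centre of its underside.
- shaft: fixed upright steel shaft of the drive; it does not turn, and its heading differs from the housing's. Origin on its axis at the housing's top face, 50 mm above the bench, z up. Round core 18 mm in diameter with four straight splines 7 mm wide reaching 16 mm from the axis, along the shaft's +x, -x, +y, -y, from the origin to 36 mm above it.
- shaft_top (a point): tip of the shaft, 46 mm above its origin, 96 mm above the bench. The bare core rises above the splines (which end 10 mm below this point) as a centring nose: straight for 4 mm, then tapering to 8 mm diameter. Splines have 1.5 mm play on each side in the hub's slots (about 5 degrees of turn).
- seat_top (a point): centre of the top face of the spring seat, a dark steel ring around the shaft, 60 mm outside and 36 mm inside diameter, that carries the hub. Unpressed it is 16 mm above the shaft's origin (20 mm below the top of the splines), fully pressed 8 mm above it; the shaft then still clears the bottom of the bore.
- seat (a joint): how far the spring seat is pressed down, m: 0 = up, 0.008 = fully down (hard stop). The spring resists with 6 N at first and 11 N at the bottom; the turret's weight alone does not move it, and it rises again when no longer pressed.
- rack: white rectangular block 60 x 120 x 24 mm with small glass vials standing in it (top 44 mm); origin at the centre of its underside. Bystander.
- cover: plain grey round dust cover, 116 mm across, 36 mm high with a small round knob, no vials and no bar handle; origin at the centre of its underside. Bystander.
- beaker: open glass beaker, 70 mm across, 85 mm high; origin at the centre of its underside. Bystander.
- bottle: amber bottle with white cap, 64 mm across, 140 mm high; origin at the centre of its underside. Bystander.
- jar: small glass jar, 36 mm across, 45 mm high; origin at the centre of its underside. Bystander, stands between the turret and the drive.
- tin: flat round aluminium tin, 44 mm across, 22 mm high; origin at the centre of its underside. Bystander, stands between the turret and the drive.
Things that resemble listed ones, but are neither listed nor needed, are in the scene too. Leave any brown look-alike of the drive alone.

How it is judged:
On the way, in this order (a step that is already met when the one before it is completed fails the run):
1. the turret is lifted clear of the bench in the gripper (height (world z) of turret above 0.03 m and contact force between the fingers and turret above 1 N), for 0.1 s.
2. the splines have meshed: the hub is at least 6 mm down over the splines (horizontal distance between turret and shaft below 0.004 m and (angle between the x axis of turret and the x axis of shaft, either way round below 0.17 rad or angle between the x axis of turret and the y axis of shaft, either way round below 0.17 rad) and z of turret in the frame of shaft below 0.03 m), for 0.1 s.
At the end, for the whole second after the job is handed in: Through the last second: turret on the shaft (axes within 4 mm, splines within 0.17 rad, upright within 0.1 rad), underside under 11.5 mm above the shaft's origin, seat pressed over 5 mm of its 8, turret at rest (under 0.03 m/s) and in the fingers (over 1 N) (horizontal distance between turret and shaft below 0.004 m and (angle between the x axis of turret and the x axis of shaft, either way round below 0.17 rad or angle between the x axis of turret and the y axis of shaft, either way round below 0.17 rad) and z of turret in the frame of shaft below 0.0115 m and value of joint seat above 0.005 m and angle between turret's own z axis and vertical below 0.1 rad and contact force between the fingers and turret above 1 N and linear speed of turret below 0.03 m/s); the arm keeps its last pose, push and grip.
It fails at once if the turret is tipped by more than 0.5 rad (angle between turret's own z axis and vertical above 0.5 rad).
It fails at once if a bystander is moved by more than 25 mm (distance of any of rack, cover, beaker, bottle, jar, tin from where it was at the start of the episode above 0.025 m).
It also fails if it takes over 38 s, if anything falls off the work surface, if the arm or the gripper's body presses on something with over 40 N, if the wrist force passes 120 N, or if a joint passes its speed limit or range.

## Working session

There is one attempt and no reset: what is moved stays moved. The work goes in short steps, Python scripts to look and compute and a tool call to move; the robot and the scene stay as the last step left them, time stands still between calls to the robot, and variables do not carry over. Pictures are saved under pics/ and viewed, about 8 in all and at most 12, crops included, and the job is handed in when it is done.

Besides the shell and the picture viewer there is one more tool, called after "Emit:" in YAML: its name, and indented under it one key for each argument. carry_out: Moves the arm, as the interface text tells. Its arguments: {"type":"object","properties":{"steps":{"type":"array"},"squeeze":{"type":"number"}},"required":["steps"]}

```bash
mkdir -p pics; ls; cat > h.py <<'E'
import numpy as np, cv2, pickle
from rig import robot, cams
def snap(name,tag):
    c=cams.camera(name); pickle.dump(c,open(f'pics/{tag}.pkl','wb'))
    cv2.imwrite(f'pics/{tag}.png',np.asarray(c['pixels'])[:,:,::-1]); return c
def load(tag): return pickle.load(open(f'pics/{tag}.pkl','rb'))
def ray(c,u,v):
    d=np.array([(u-c['cx'])/c['fx'],-(v-c['cy'])/c['fy'],-1.]); return np.array(c['eye']),np.array(c['rotation'])@d
def onz(c,u,v,z):
    e,d=ray(c,u,v); return e+d*(z-e[2])/d[2]
def proj(c,p):
    x=np.array(c['rotation']).T@(np.array(p)-np.array(c['eye'])); return c['cx']-c['fx']*x[0]/x[2], c['cy']+c['fy']*x[1]/x[2]
E
python3 - <<'E'
from h import *
a=snap('top','top0');b=snap('scene','scene0')
for c in(a,b): print({k:(np.round(v,3).tolist() if k!='pixels' else 0) for k,v in c.items()})
o=robot.get_obs();print(o['time'],o['position'],o['tool_rot'],o['ft_force'],robot.tip_extent)
E
```

```text
pics
{'pixels': 0, 'fx': 399.284, 'fy': 399.284, 'cx': 316.478, 'cy': 199.945, 'eye': [0.382, 0.011, 1.47], 'rotation': [0.039, -0.054, -0.702, 0.709]}
{'pixels': 0, 'fx': 469.934, 'fy': 469.934, 'cx': 317.47, 'cy': 197.946, 'eye': [1.14, 0.375, 1.197], 'rotation': [0.128, 0.235, 0.84, 0.472]}
0.1 [ 0.20051275 -0.5912534   0.21076782] [ 8.12706408e-01 -5.82672587e-01 -6.93520973e-04 -6.85142325e-04] [0.60125444 0.48773445 0.1049367 ] 0.022
```

View pics/top0.png

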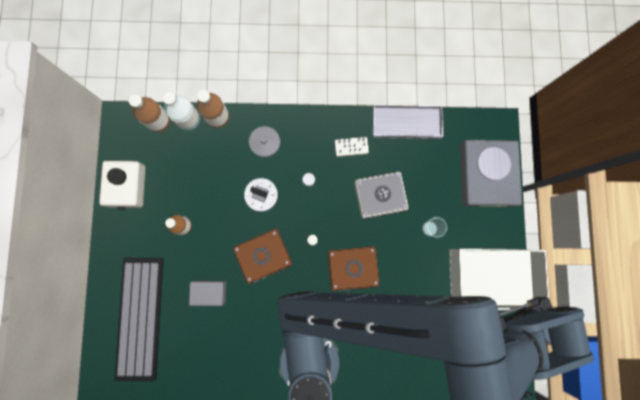

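View pics/scene0.png

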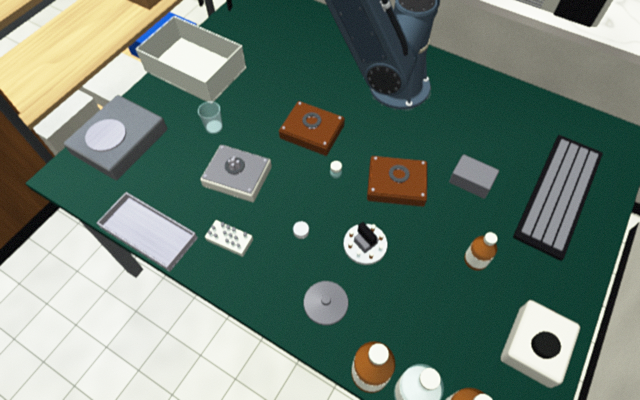

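Top view: the turret (white disc, vial ring, black bar) is at about (261,194). The drive (pale housing with a shaft) is at (382,194). The brown look-alikes are at (262,256) and (354,268), and the plain grey cover is at (264,141). The jar and tin candidates are at (309,179) and (312,240). In the scene view the turret is at (366,243) and the drive at (236,172). Next is one enlarged crop of each with measurements.

```bash
python3 - <<'E'
s=open('h.py').read().replace("import numpy as np, cv2, pickle","import numpy as np, cv2, pickle\nfrom scipy.spatial.transform import Rotation as R")
s=s.replace("np.array(c['rotation'])","R.from_quat(c['rotation']).as_matrix()")
open('h.py','w').write(s)
E
python3 - <<'E'
from h import *
a=load('top0');b=load('scene0')
pa=np.asarray(a['pixels'])[:,:,::-1];pb=np.asarray(b['pixels'])[:,:,::-1]
f=lambda p,u,v,s:cv2.resize(p[v-s:v+s,u-s:u+s],(400,300 if 0 else 400),interpolation=cv2.INTER_CUBIC)
cv2.imwrite('pics/crop.png',cv2.resize(np.vstack([np.hstack([f(pa,261,194,32),f(pa,382,194,32)]),np.hstack([f(pb,366,243,32),f(pb,236,172,36)])]),(600,600)))
for n,u,v,z in[('turret',261,194.5,.014),('drive',382,194,.05),('shafttop',383,193,.096),('t309',309,179,.04),('t312',312,240,.03),('cover',264,141,.036),('rack',351,146,.024),('beaker',434,228,.0)]: print(n,onz(a,u,v,z).round(3))
for n,u,v,z in[('turret',366,244,.014),('shafttop',235,156,.096),('301',301,229,.03),('336',336,169,.03)]: print('S',n,onz(b,u,v,z).round(3))
# disc mask
hsv=cv2.cvtColor(pa,cv2.COLOR_BGR2HSV)
m=((hsv[...,2]>110)&(hsv[...,1]<90)).astype('u1');w=np.zeros_like(m);w[165:222,235:287]=1
c=max(cv2.findContours(m*w,0,2)[0],key=cv2.contourArea);print('disc',cv2.fitEllipse(c),onz(a,*cv2.fitEllipse(c)[0],.014))
w=np.zeros_like(m);w[165:222,345:415]=1
c=max(cv2.findContours(m*w,0,2)[0],key=cv2.contourArea);r=cv2.minAreaRect(c);print('house',r,onz(a,*r[0],.05))
E
```

```text
turret [0.592 0.185 0.014]
drive [ 0.594 -0.255  0.05 ]
shafttop [ 0.591 -0.25   0.096]
t309 [0.648 0.009 0.04 ]
t312 [ 0.427 -0.004  0.03 ]
cover [0.788 0.177 0.036]
rack [ 0.778 -0.146  0.024]
beaker [ 0.477 -0.456  0.   ]
S turret [0.595 0.191 0.014]
S shafttop [ 0.582 -0.254  0.096]
S 301 [0.655 0.016 0.03 ]
S 336 [ 0.43  -0.002  0.03 ]
disc ((260.5054931640625, 194.25025939941406), (33.743621826171875, 33.99327087402344), 67.70985412597656) [0.59312026 0.18676303 0.014     ]
house ((381.4668884277344, 194.32095336914062), (40.4238166809082, 48.65425109863281), 79.50852966308594) [ 0.59311012 -0.25264623  0.05      ]
```

View pics/crop.png

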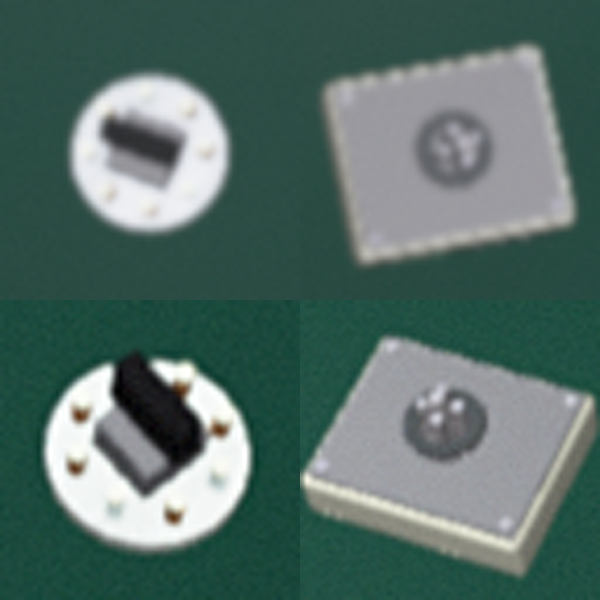

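The crop confirms both: the turret has a white disc, a vial ring and a black bar, at (0.593, 0.187). The pale housing with the shaft and spring ring is at (0.593, -0.253), and the reach is about 0.62–0.64 m for both. I'll fly over the shaft first for a wrist view while it is bare, then go on to the turret.

Emit:
carry_out:
  steps:
    - [[3,2.6,0.8],0,0]
    - [[3.5,3,0.8],4,0]
    - [[3.5,3,0.8],4,0]
    - [[3.5,3,0.8],4,0]
    - [[3.5,3,0.8],4,0]
    - [[3.5,3,0.5],4,0]
    - [[3.5,3,0.5],4,0]
    - [[3.5,3,0],4,0]
    - [[3.5,3,0],4,0]
    - [[3.5,3,0],4,0]

```text
time: 1.1
position: [0.5498, -0.286, 0.2577]
tool_rot: [0.955, -0.297, -0.004, -0.001]
ft_force: [0.3, -1.1, -0.0]
grip_width: 0.0869
```

```bash
python3 - <<'E'
from h import *
o=robot.get_obs();print(o['position'],o['time'])
c=snap('wrist','w0');print({k:(np.round(v,3).tolist() if k!='pixels' else 0) for k,v in c.items()})
print(proj(c,[.593,-.252,.096]),proj(c,[.593,-.252,.05]))
a=load('top0');h=cv2.cvtColor(np.asarray(a['pixels'])[:,:,::-1],cv2.COLOR_BGR2GRAY)
m=np.zeros_like(h);m[182:206,250:272]=(h[182:206,250:272]<75)
k=max(cv2.findContours(m,0,2)[0],key=cv2.contourArea);r=cv2.minAreaRect(k);p=cv2.boxPoints(r);print(r)
q=np.array([onz(a,*x,.088) for x in p]);
for i in range(2):
  d=q[i+1]-q[i];print(np.linalg.norm(d),np.degrees(np.arctan2(d[1],d[0])))
E
```

```text
[ 0.54982502 -0.28600086  0.2576989 ] 1.1
{'pixels': 0, 'fx': 319.696, 'fy': 319.696, 'cx': 320.318, 'cy': 200.042, 'eye': [0.597, -0.222, 0.43], 'rotation': [-0.139, 0.048, -0.293, 0.945]}
(np.float64(336.9782732498144), np.float64(130.618738663989)) (np.float64(335.34600847081197), np.float64(127.36437997539244))
((258.54998779296875, 191.85000610351562), (14.862703323364258, 4.427187919616699), 18.43494987487793)
0.015539436127944265 -16.51548095695546
0.05207331286731679 -107.8695334490553
```

View pics/w0.png

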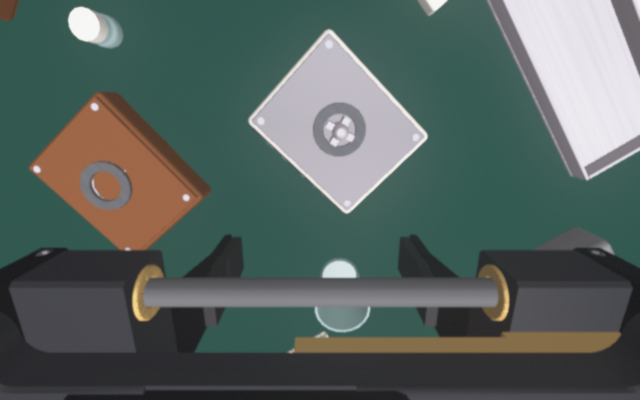

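The wrist view shows the drive's housing at about (338,122), with the ring and splined shaft at (340,130). I'll take one more still for the spline heading.

```bash
python3 - <<'E'
from h import *
c=snap('wrist','w1');p=np.asarray(c['pixels'])[:,:,::-1]
print(np.round(c['eye'],4),robot.get_obs()['position'],np.abs(robot.get_obs()['joint_velocities']).max())
cv2.imwrite('pics/w1c.png',cv2.resize(p[95:165,305:375],(560,560),interpolation=cv2.INTER_CUBIC))
g=cv2.cvtColor(p,cv2.COLOR_BGR2GRAY);hs=cv2.cvtColor(p,cv2.COLOR_BGR2HSV)
m=np.zeros_like(g);m[20:220,240:435]=((g>130)&(hs[...,1]<70))[20:220,240:435]
k=max(cv2.findContours(m,0,2)[0],key=cv2.contourArea);r=cv2.minAreaRect(k);print('house',r,onz(c,*r[0],.05))
q=np.array([onz(c,*x,.05) for x in cv2.boxPoints(r)])
for i in range(2): d=q[i+1]-q[i];print(np.linalg.norm(d),np.degrees(np.arctan2(d[1],d[0])))
# ring: dark blob on housing
m2=np.zeros_like(g);m2[95:165,305:375]=(g<110)[95:165,305:375]
k=max(cv2.findContours(m2,0,2)[0],key=cv2.contourArea);e=cv2.fitEllipse(k);print('ring',e,onz(c,*e[0],.066), e[1][0]/c['fx']*(c['eye'][2]-.066))
E
```

```text
[ 0.6007 -0.2163  0.4305] [ 0.55245021 -0.28274253  0.25740014] 0.08344540125473118
house ((336.0000305175781, 132.0), (147.07821655273438, 123.03656768798828), 45.0) [ 0.59723748 -0.24962701  0.05      ]
0.13574098149100214 8.139544976573937
0.16530161776516886 -76.21185937946254Traceback (most recent call last):
  File "<stdin>", line 12, in <module>
ValueError: max() iterable argument is empty
```

View pics/w1c.png

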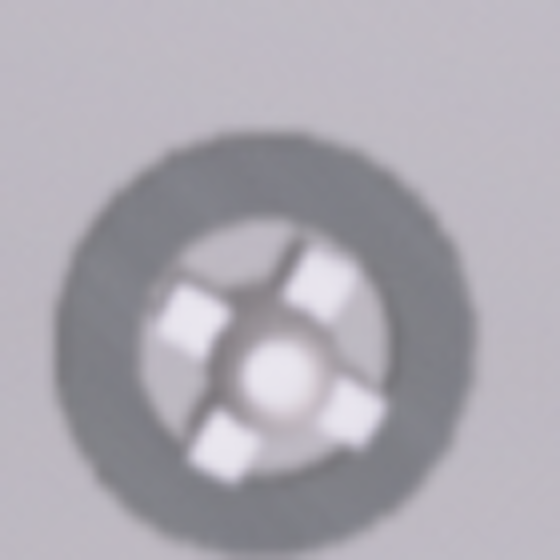

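The crop is clear: four bright spline tops at crop (327,275), (190,318), (222,450) and (358,410), the tip at (275,370), and the ring centred at (265,342). I'll measure these.

```bash
python3 - <<'E'
from h import *
c=load('w1');p=np.asarray(c['pixels'])[:,:,::-1]
g=cv2.resize(cv2.cvtColor(p,cv2.COLOR_BGR2GRAY)[95:165,305:375],(560,560),interpolation=cv2.INTER_CUBIC)
U=lambda x,y:(305+(x+.5)/8-.5,95+(y+.5)/8-.5)
n,l,s,ce=cv2.connectedComponentsWithStats((g>213).astype('u1'))
P=[]
for i in range(1,n):
  if s[i,4]>800:
    x,y=ce[i];print(s[i],ce[i].round(1),onz(c,*U(x,y),.086).round(4),onz(c,*U(x,y),.096).round(4))
S=np.array([onz(c,*U(*q),.086) for q in [(327,275),(358,410),(222,450),(190,318)]])
print('tops centre',S.mean(0)); 
for i in(0,1): d=S[i]-S[i+2];print(np.linalg.norm(d),np.degrees(np.arctan2(d[1],d[0])))
m=(g<150).astype('u1');k=max(cv2.findContours(m,0,2)[0],key=cv2.contourArea);e=cv2.fitEllipse(cv2.convexHull(k));print('ring',e,onz(c,*U(*e[0]),.066),e[1][0]/8/c['fx']*.364/np.cos(.3))
E
```

```text
[ 291  257   60   59 2312] [321.4 285.3] [ 0.6062 -0.2501  0.086 ] [ 0.606  -0.2491  0.096 ]
[ 162  291   60   62 2390] [191.2 321. ] [ 0.5894 -0.2443  0.086 ] [ 0.5897 -0.2435  0.096 ]
[ 248  347   63   62 3105] [279.5 376.7] [ 0.5951 -0.257   0.086 ] [ 0.5953 -0.2558  0.096 ]
[ 323  385   55   53 1958] [349.4 412.9] [ 0.6002 -0.2662  0.086 ] [ 0.6002 -0.2648  0.096 ]
[ 197  418   58   56 2085] [225.4 447. ] [ 0.584  -0.2607  0.086 ] [ 0.5845 -0.2594  0.096 ]
tops centre [ 0.59544779 -0.2551736   0.086     ]
0.026712112412164202 25.273768416239317
0.025568697684828355 -62.344962540128265
ring ((263.16241455078125, 343.6191711425781), (418.4612731933594, 425.3311767578125), 29.056884765625) [ 0.59539437 -0.25422087  0.066     ] 0.06234083317103536
```

Emit:
carry_out:
  steps:
    - [[0,4.5,0],-4,0]
    - [[0,4.9,0],-3,0]
    - [[0,4.9,0],-3,0]
    - [[0,4.9,0],-3,0]
    - [[0,4.9,0],-3,0]
    - [[0,4.9,0],-3,0]
    - [[0,4.9,0],0,0]
    - [[0,4.5,0],0,0]
    - [[0,2,0],0,0]
    - [[0,0,0],0,0]

```text
time: 2.2
position: [0.5464, 0.1288, 0.2527]
tool_rot: [0.888, -0.459, -0.006, 0.001]
ft_force: [0.0, -0.3, 0.3]
grip_width: 0.0871
```

Emit:
carry_out:
  steps:
    - [[0,2,0],7,0]
    - [[0,2,0],7,0]
    - [[0,2,0],7,0]
    - [[0,0,0],7,0]
    - [[0,0,0],7,0]
    - [[0,0,0],2,0]
    - [[0,0,0],0,0]
    - [[0,0,0],0,0]

```text
time: 3.0
position: [0.5462, 0.1782, 0.2498]
tool_rot: [0.989, -0.147, -0.007, 0.007]
ft_force: [0.5, 0.0, 0.7]
grip_width: 0.087
```

```bash
python3 - <<'E'
from h import *
c=snap('wrist','w2');o=robot.get_obs();print(o['position'],o['tool_rot'],o['q'].round(2) if hasattr(o['q'],'round') else o['q'],c['eye'])
print(proj(c,[.593,.187,.088]))
E
```

```text
[0.54616795 0.17817793 0.249788  ] [ 0.98916239 -0.14647697 -0.00696574  0.00733046] [ 0.13  0.43  1.5  -0.01  1.23  0.42] [0.57242238 0.25582946 0.42078151]
(np.float64(362.20089273784265), np.float64(157.86048296593094))
```

View pics/w2.png

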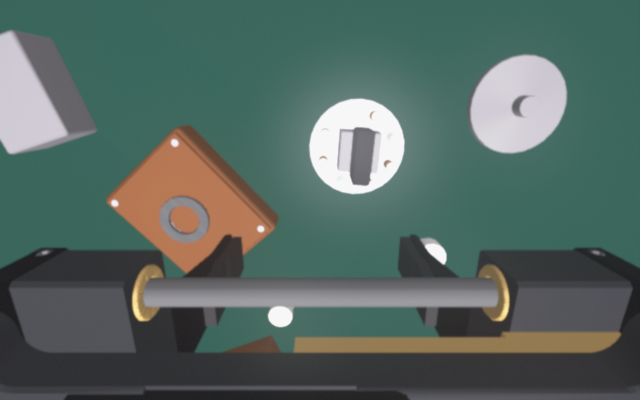

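The wrist view shows the turret disc at (357,146) and the bar at (362,156), which is nearly upright in the image and so almost square to the jaws. The brown decoy is at left and the cover at upper right. Next I'll measure the bar.

```bash
python3 - <<'E'
from h import *
c=load('w2');p=np.asarray(c['pixels'])[:,:,::-1];g=cv2.cvtColor(p,cv2.COLOR_BGR2GRAY)
S=10;G=cv2.resize(g[85:205,300:415],None,fx=S,fy=S,interpolation=cv2.INTER_CUBIC)
U=lambda x,y:(300+(x+.5)/S-.5,85+(y+.5)/S-.5)
big=lambda m:max(cv2.findContours(m.astype('u1'),0,2)[0],key=cv2.contourArea)
w=np.zeros_like(G);w[350:1020,330:880]=1
for t in(60,75,90,105):
  r=cv2.minAreaRect(big((G<t)*w));q=np.array([onz(c,*U(*x),.088) for x in cv2.boxPoints(r)])
  d=[q[1]-q[0],q[2]-q[1]];d.sort(key=np.linalg.norm)
  print(t,[np.linalg.norm(x).round(4) for x in d],q.mean(0).round(4),np.degrees(np.arctan2(d[1][1],d[1][0])).round(1),U(*r[0]))
e=cv2.fitEllipse(cv2.convexHull(big(G>170)));print(e,onz(c,*U(*e[0]),.014),e[1][0]/S/c['fx']*.405)
hm=p[85:205,300:415]
cv2.imwrite('pics/w2c.png',cv2.resize(G,(575,600)))
E
```

```text
Traceback (most recent call last):
ValueError: max() iterable argument is empty
```

```bash
python3 - <<'E'
from h import *
c=load('w2');p=np.asarray(c['pixels'])[:,:,::-1];g=cv2.cvtColor(p,cv2.COLOR_BGR2GRAY)
S=10;G=cv2.resize(g[85:205,300:415],None,fx=S,fy=S,interpolation=cv2.INTER_CUBIC)
U=lambda x,y:(300+(x+.5)/S-.5,85+(y+.5)/S-.5)
big=lambda m:max(cv2.findContours(m.astype('u1'),0,2)[0],key=cv2.contourArea)
w=np.zeros_like(G);w[350:1020,330:880]=1
print(g[140:172:6,335:392:3])
for t in(90,105,120):
  r=cv2.minAreaRect(big((G<t)*w));q=np.array([onz(c,*U(*x),.088) for x in cv2.boxPoints(r)])
  d=[q[1]-q[0],q[2]-q[1]];d.sort(key=np.linalg.norm)
  print(t,[np.linalg.norm(x).round(4) for x in d],q.mean(0).round(4),np.degrees(np.arctan2(d[1][1],d[1][0])).round(1),U(*r[0]))
e=cv2.fitEllipse(cv2.convexHull(big(G>190)));print(e,onz(c,*U(*e[0]),.014),e[1][0]/S/c['fx']*.405)
cv2.imwrite('pics/w2c.png',cv2.resize(G,(575,600)))
E
```

```text
[[247 239 207 220 221 219 124 112 118 118 118 118 116 164 220 225 247 247
  244]
 [247 200 217 221 221 219 110 113 118 117 117 117 116 193 221 241 247 247
  247]
 [247 183 219 222 222 206 108 115 118 116 116 116 116 213 221 246 247 247
  247]
 [247 165 221 221 221 196 106 115 116 115 115 116 123 220 220 247 247 247
  247]
 [247 172 220 221 221 151 105 114 114 114 114 113 145 221 225 247 221 165
  247]
 [247 235 229 223 224 130 104 112 112 111 111 110 170 220 239 247 247 247
  247]]Traceback (most recent call last):
  File "<stdin>", line 9, in <module>
  File "<stdin>", line 5, in <lambda>
ValueError: max() iterable argument is empty
```

```bash
python3 - <<'E'
from h import *
c=load('w2');p=np.asarray(c['pixels'])[:,:,::-1];g=cv2.cvtColor(p,cv2.COLOR_BGR2GRAY)
S=10;G=cv2.resize(g[85:205,300:415],None,fx=S,fy=S,interpolation=cv2.INTER_CUBIC)
U=lambda x,y:(300+(x+.5)/S-.5,85+(y+.5)/S-.5)
big=lambda m:max(cv2.findContours(m.astype('u1'),0,2)[0],key=cv2.contourArea)
w=np.zeros_like(G);w[350:1020,330:880]=1
for t in(140,165):
  r=cv2.minAreaRect(big((G<t)*w));q=np.array([onz(c,*U(*x),.088) for x in cv2.boxPoints(r)])
  d=[q[1]-q[0],q[2]-q[1]];d.sort(key=np.linalg.norm)
  print(t,[np.linalg.norm(x).round(4) for x in d],q.mean(0).round(4),np.degrees(np.arctan2(d[1][1],d[1][0])).round(1),U(*r[0]))
L=[];Rr=[]
for v in range(134,178,2):
  x=np.where(g[v,340:390]<165)[0]+340
  f=lambda a,b:a+(165-float(g[v,a]))/(float(g[v,b])-float(g[v,a]))*(b-a)
  L.append(onz(c,f(x[0],x[0]-1),v,.088));Rr.append(onz(c,f(x[-1],x[-1]+1),v,.088))
for q in(L,Rr):
  q=np.array(q);k=np.polyfit(q[:,1],q[:,0],1);print('edge head',90-np.degrees(np.arctan(k[0])),'x at y=.187',np.polyval(k,.187))
e=cv2.fitEllipse(cv2.convexHull(big(G>190)));print(e,onz(c,*U(*e[0]),.014),e[1][0]/S/c['fx']*.405)
cv2.imwrite('pics/w2c.png',cv2.resize(G,(575,600)))
E
```

```text
140 [np.float64(0.0235), np.float64(0.0594)] [0.5926 0.1884 0.088 ] 69.9 (361.53577880859376, 155.96591796875)
165 [np.float64(0.0385), np.float64(0.06)] [0.5874 0.1905 0.088 ] 67.8 (356.25244140625, 155.4280517578125)
edge head 74.69289527729646 x at y=.187 0.5800152484796466
edge head 75.04164287403856 x at y=.187 0.6054159386909788
((568.567138671875, 612.7582397460938), (935.3726806640625, 966.7120971679688), 41.9351921081543) [0.59442806 0.18866028 0.014     ] 0.11849553988595703
```

Emit:
carry_out:
  steps:
    - [[2.5,0.5,0],1,0]
    - [[2.25,0.5,0],1,0]
    - [[0,0,-3],0,0]
    - [[0,0,-4],0,0]
    - [[0,0,-3],0,0]
    - [[0,0,-2],0,0]
    - [[0,0,0],0,0]

```text
time: 3.75
position: [0.5975, 0.1838, 0.1275]
tool_rot: [0.991, -0.133, -0.004, 0.008]
ft_force: [-1.4, -0.9, 0.1]
grip_width: 0.0872
```

Emit:
carry_out:
  steps:
    - [[-0.4,0.5,-1.5],0,0]
    - [[0,0,-1.5],0,0]
    - [[0,0,-1.2],0,0]
    - [[0,0,-0.5],0,0]
    - [[0,0,0],0,0]

```text
time: 4.25
position: [0.5973, 0.1876, 0.0831]
tool_rot: [0.991, -0.135, -0.001, 0.007]
ft_force: [-0.1, 0.5, 0.6]
grip_width: 0.0872
```

Emit:
carry_out:
  steps:
    - [[-0.4,0.1,-0.8],0,0]
    - [[-0.3,0,-0.3],0,0]
    - [[0,0,0],0,0]

```text
time: 4.55
position: [0.5911, 0.1888, 0.0732]
tool_rot: [0.991, -0.135, 0.001, 0.006]
ft_force: [-0.2, 0.2, 0.8]
grip_width: 0.087
```

```bash
python3 - <<'E'
from h import *
c=snap('wrist','w3');print(robot.get_obs()['position'],robot.get_obs()['tool_rot'])
E
```

```text
[0.59133216 0.18879238 0.07333694] [ 0.99077463 -0.13536976  0.00110425  0.00628004]
```

View pics/w3.png

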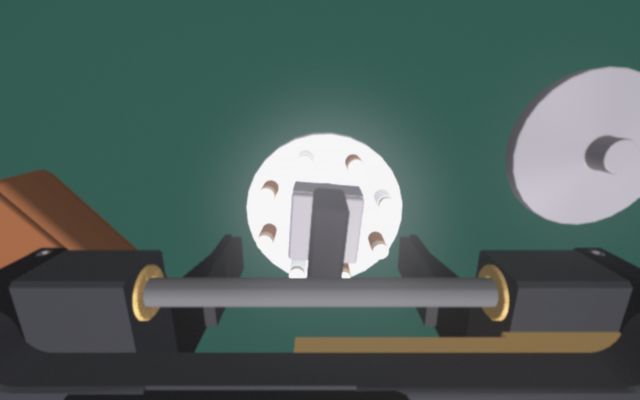

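The bar at about (327,230) lies centred between the fingers (225 to 420). Closing.

Emit:
carry_out:
  steps:
    - [[0,0,0],0,1]
    - [[0,0,0],0,1]
    - [[0,0,0],0,1]
    - [[0,0,0],0,1]
    - [[0,0,0],0,1]
    - [[0,0,0],0,1]
  squeeze: 45

```text
time: 5.2
position: [0.5924, 0.189, 0.0745]
tool_rot: [0.991, -0.135, 0.002, 0.006]
ft_force: [-0.6, -0.3, 1.4]
grip_width: 0.0466
```

Emit:
carry_out:
  steps:
    - [[0,0,0],0,1]
    - [[0,0,0],0,1]
    - [[0,0,0],0,1]
    - [[0,0,0],0,1]
    - [[0,0,0],0,1]

```text
time: 5.7
position: [0.5929, 0.1889, 0.0745]
tool_rot: [0.991, -0.135, 0.003, 0.006]
ft_force: [0.8, -0.2, 0.9]
grip_width: 0.0185
```

Emit:
carry_out:
  steps:
    - [[0,0,0],0,1]
    - [[0,0,0.5],0,1]
    - [[0,0,1],0,1]
    - [[0,0,2],0,1]
    - [[0,0,2.5],0,1]
    - [[0,0,2.5],0,1]
    - [[0,0,2.5],0,1]
    - [[0,0,2],0,1]
    - [[0,0,1],0,1]
    - [[0,0,0],0,1]

```text
time: 6.7
position: [0.5876, 0.1885, 0.2208]
tool_rot: [0.991, -0.135, -0.001, 0.007]
ft_force: [1.1, 0.2, -3.5]
grip_width: 0.0183
```

Emit:
carry_out:
  steps:
    - [[0,-2,0],2,1]
    - [[0.1,-4,0],4,1]
    - [[0.1,-4.5,0],5,1]
    - [[0.1,-4.5,0],5,1]
    - [[0.1,-4.5,0],5,1]
    - [[0.1,-4.5,0],5,1]
    - [[0.1,-4.5,0],5,1]
    - [[0.1,-4,0],5,1]
    - [[0.1,-3,0],3,1]
    - [[0,-2,0],2,1]

```text
time: 7.7
position: [0.5859, -0.1946, 0.209]
tool_rot: [0.971, 0.238, -0.009, 0.003]
ft_force: [1.0, -0.0, -2.1]
grip_width: 0.0181
```

Emit:
carry_out:
  steps:
    - [[0,0,0],0,1]
    - [[0,0,0],0,1]

```text
time: 7.9
position: [0.5842, -0.1973, 0.2062]
tool_rot: [0.972, 0.236, -0.011, 0.002]
ft_force: [0.2, 0.8, -1.4]
grip_width: 0.0183
```

Emit:
carry_out:
  steps:
    - [[0.4,-2,0],0,1]
    - [[0.5,-2,0],0,1]
    - [[0.2,-1.5,0.3],-1,1]
    - [[0,0,0],0,1]
    - [[0,0,0],0,1]

```text
time: 8.4
position: [0.5962, -0.2538, 0.2081]
tool_rot: [0.974, 0.228, -0.011, 0.001]
ft_force: [0.0, 0.6, -2.7]
grip_width: 0.0183
```

```bash
python3 - <<'E'
from h import *
c=snap('wrist','w4');b=snap('scene','s4');o=robot.get_obs()
print(o['position'],o['tool_rot'],R.from_quat(o['tool_rot']).as_matrix().round(4).tolist())
pw=np.asarray(c['pixels'])[:,:,::-1];ps=np.asarray(b['pixels'])[:,:,::-1]
u,v=map(int,proj(b,[.595,-.255,.12]));print(u,v)
cv2.imwrite('pics/m4.png',np.vstack([cv2.resize(pw[60:300,150:490],(680,300) if 0 else (425,300)),cv2.resize(ps[v-60:v+60,u-85:u+85],(425,300),interpolation=cv2.INTER_CUBIC)]))
E
```

```text
[ 0.59619456 -0.25355868  0.20828104] [ 0.9735926   0.22801327 -0.01123529  0.00108139] [[0.8958, 0.444, -0.0214], [0.444, -0.896, -0.0072], [-0.0224, -0.003, -0.9997]]
230 153
```

View pics/m4.png

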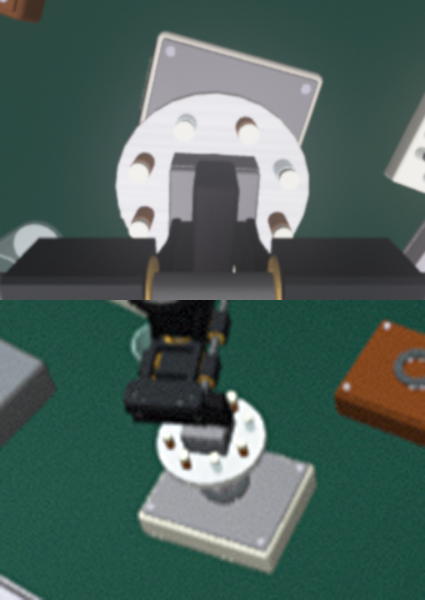

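```bash
cat > disc.py <<'E'
from h import *
from scipy.optimize import least_squares
def disc(c,z,tcp):
    g=cv2.cvtColor(np.asarray(c['pixels'])[:,:,::-1],cv2.COLOR_BGR2GRAY).astype(float)
    ctr=[tcp[0],tcp[1],z];P=[]
    for a in np.radians(np.arange(0,360,3)):
        # radial samples in the disc plane; outermost strong falling edge near 60 mm
        rr=np.arange(.050,.070,.0004)
        uv=np.array([proj(c,[ctr[0]+r*np.cos(a),ctr[1]+r*np.sin(a),z]) for r in rr],'f4')
        if uv[:,1].max()>235 or uv.min()<2: continue
        s=cv2.remap(g.astype('f4'),uv[None,:,0],uv[None,:,1],1)[0]
        d=s[5:]-s[:-5];i=d.argmin()
        if d[i]<-15: r=rr[i+2];P.append([ctr[0]+r*np.cos(a),ctr[1]+r*np.sin(a)])
    P=np.array(P);f=least_squares(lambda q:np.hypot(*(P-q[:2]).T)-q[2],[*ctr[:2],.06],loss='soft_l1',f_scale=.0005)
    return f.x,len(P),np.sqrt(np.mean(f.fun**2))
E
python3 - <<'E'
from disc import *
c=load('w4');o=robot.get_obs()
print('shaft-view w2 check',disc(load('w2'),.014,[.5935,.1885]))
for z in(.1445,.1475,.1505): print(z,disc(c,z,o['position']))
E
```

```text
shaft-view w2 check (array([0.59355473, 0.18606535, 0.05991569]), 120, np.float64(0.00019885656185365474))
0.1445 (array([ 0.59528054, -0.25712686,  0.05995418]), 71, np.float64(0.0023483365948685983))
0.1475 (array([ 0.59490382, -0.25629135,  0.05923837]), 71, np.float64(0.002134698902698021))
0.1505 (array([ 0.59449143, -0.25523715,  0.05840867]), 71, np.float64(0.0019085010160224088))
```

The disc fit puts the turret at (0.595, -0.256) and the shaft is at (0.595, -0.255). The headings are 26.4° and 25.9°. Starting the descent.

Emit:
carry_out:
  steps:
    - [[0,0.1,-1],0,1]
    - [[0,0,-1],0,1]
    - [[0,0,-0.8],0,1]
    - [[0,0,0],0,1]

```text
time: 8.9
position: [0.5953, -0.2497, 0.1775]
tool_rot: [0.973, 0.229, -0.012, -0.0]
ft_force: [0.8, -0.3, -2.2]
grip_width: 0.0181
```

```bash
python3 - <<'E'
from disc import *
c=snap('wrist','w5');o=robot.get_obs();p=o['position'];print(p,o['tool_rot'],o['ft_force'])
M=R.from_quat(o['tool_rot']).as_matrix();print(M[:,2],np.degrees(np.arctan2(M[1,0],M[0,0])))
print(disc(c,p[2]-.0605,p))
E
```

```text
[ 0.59555609 -0.24988119  0.17803697] [ 9.73346237e-01  2.29046748e-01 -1.16038578e-02  1.98761675e-04] [ 0.38302205  0.48756241 -2.92871049]
[-0.02249809 -0.00570258 -0.99973062] 26.486932369748867
(array([ 0.59375939, -0.2519815 ,  0.05917236]), 71, np.float64(0.0021899476433919264))
```

Emit:
carry_out:
  steps:
    - [[0.1,-0.3,0],0,1]
    - [[0,0,0],0,1]
    - [[0,0,0],0,1]

```text
time: 9.25
position: [0.5972, -0.2533, 0.1784]
tool_rot: [0.973, 0.229, -0.011, 0.001]
ft_force: [0.2, -0.6, -1.9]
grip_width: 0.0182
```

Emit:
carry_out:
  steps:
    - [[0,0,-0.6],0,1]
    - [[0,0,-0.5],0,1]
    - [[0,0,-0.3],0,1]
    - [[0,0,0],0,1]

```text
time: 9.65
position: [0.5974, -0.2536, 0.1637]
tool_rot: [0.973, 0.229, -0.011, 0.001]
ft_force: [-0.7, -0.1, -2.6]
grip_width: 0.0184
```

Emit:
carry_out:
  steps:
    - [[0,0,-0.3],0,1]
    - [[0,0,-0.3],0,1]
    - [[0,0,0],0,1]

```text
time: 9.95
position: [0.5973, -0.2535, 0.1571]
tool_rot: [0.973, 0.229, -0.011, 0.001]
ft_force: [-0.6, -0.3, -2.4]
grip_width: 0.0184
```

No contact force at 3 mm past the spline tops, so the splines are meshing. Continuing down.

Emit:
carry_out:
  steps:
    - [[0,0,-0.5],0,1]
    - [[0,0,-0.4],0,1]
    - [[0,0,-0.3],0,1]
    - [[0,0,0],0,1]

```text
time: 10.35
position: [0.597, -0.2534, 0.1439]
tool_rot: [0.973, 0.229, -0.011, 0.001]
ft_force: [-0.1, 0.0, -2.8]
grip_width: 0.0183
```

Emit:
carry_out:
  steps:
    - [[0,0,-0.3],0,1]
    - [[0,0,-0.3],0,1]
    - [[0,0,0],0,1]
  squeeze: 55

```text
time: 10.65
position: [0.5971, -0.2537, 0.1395]
tool_rot: [0.973, 0.229, -0.011, 0.001]
ft_force: [-2.1, 0.8, 3.8]
grip_width: 0.0181
```

Seat contact: the force went from -2.8 N to +3.8 N at the expected height. Now pressing.

Emit:
carry_out:
  steps:
    - [[0,0,-0.5],0,1]
    - [[0,0,-0.5],0,1]
    - [[0,0,-0.4],0,1]

```text
time: 10.95
position: [0.5974, -0.2541, 0.1329]
tool_rot: [0.973, 0.23, -0.011, 0.003]
ft_force: [-7.1, 2.7, 20.9]
grip_width: 0.018
```

```bash
python3 - <<'E'
from disc import *
c=snap('wrist','w6');b=snap('scene','s6');c=snap('wrist','w7');o=robot.get_obs();p=o['position'];print(o['time'],p,o['ft_force'],np.abs(o['joint_velocities']).max(),o['grip_width'])
M=R.from_quat(o['tool_rot']).as_matrix();print(M[:,2],np.degrees(np.arctan2(M[1,0],M[0,0])))
print(disc(c,p[2]-.0605,p))
ps=np.asarray(b['pixels'])[:,:,::-1];u,v=map(int,proj(b,[.595,-.255,.08]))
cv2.imwrite('pics/s6c.png',cv2.resize(ps[v-50:v+50,u-60:u+60],(720,600),interpolation=cv2.INTER_CUBIC))
E
```

```text
11.1 [ 0.59734648 -0.25397853  0.13301975] [-5.03915074  3.80751988 13.90919392] 0.0014987070836101307 0.017905343605002167
[-0.01920794 -0.00998386 -0.99976566] 26.56195886584573
(array([ 0.59616267, -0.25976626,  0.06262516]), 71, np.float64(0.002772443236337081))
```

View pics/s6c.png

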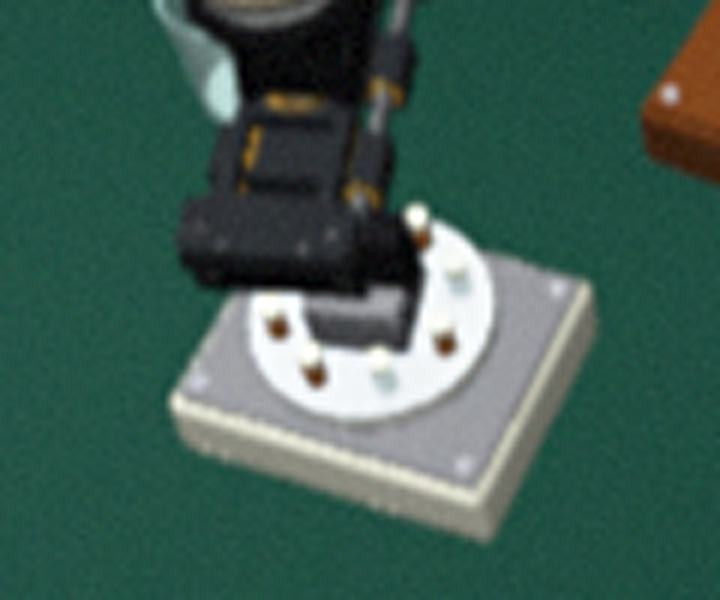

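The scene crop shows the turret low and level over the housing with the bar still gripped. The disc fit is unreliable here because the disc is white against a pale housing. I'll check for slip in the fingers by matching turret patches between the pre-press and pressed wrist views.

```bash
python3 - <<'E'
from h import *
a=np.asarray(load('w5')['pixels'])[:,:,::-1];b=np.asarray(load('w7')['pixels'])[:,:,::-1]
# vial patches (w4 montage px *0.8 + offset): full-image coords
for u,v in[(150,130),(185,130),(247,130),(140,168),(288,178),(213,165)]:
  x,y=int(150+u*.8),int(60+v*.8);t=a[y-9:y+9,x-9:x+9];w=b[y-24:y+24,x-24:x+24]
  m=cv2.matchTemplate(w,t,cv2.TM_CCOEFF_NORMED);_,s,_,l=cv2.minMaxLoc(m);print((x,y),(l[0]-15,l[1]-15),round(s,2))
cv2.imwrite('pics/cmp.png',np.hstack([q[110:300,210:430] for q in(a,b)]).repeat(1,0))
E
```

```text
(270, 164) (0, -1) 0.99
(298, 164) (0, 0) 0.96
(347, 164) (0, -1) 0.99
(262, 194) (0, 0) 0.99
(380, 202) (0, -1) 0.99
(320, 192) (-1, -1) 0.99
```

View pics/cmp.png

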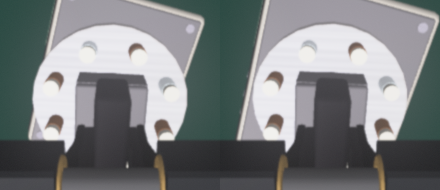

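No slip: all patches match within 1 px. The underside is about 8.5 mm above the shaft's origin, and the push is steady with the arm at rest. Handing in.

```bash
python3 -c "
from rig import robot
o=robot.get_obs();print(o['position'],o['ft_force']);print(robot.hand_in())"
```

```text
[ 0.59734648 -0.25397853  0.13301975] [-5.03915074  3.80751988 13.90919392]
the job is handed in; nothing more can be done
None
```

I gripped the turret by its bar handle, lifted it, turned it about 42° and lowered it onto the shaft. I then pressed it home and handed in at 11.1 s, still gripping and pushing.

**Last checks:**
- **Depth:** the underside is about 8.5 mm above the shaft's origin, so the seat is pressed about 7.5 of its 8 mm. This comes from the gripper height, and the turret had not slipped in the fingers (turret patches matched within 1 px before and after pressing).
- **Push:** about 14 N upward at the tool with the arm at rest, or about 16 N on the seat once the turret's weight is added. That is more than the spring's 11 N at the bottom.
- **Heading:** the tool is at 26.6° and the shaft at about 25.9°, well inside the splines' play.
- **Tilt:** the tool leans about 1.2° from vertical, within the 0.1 rad limit.
- **Grip:** the finger opening reads about 18 mm on the 20 mm bar.

**Disagreements:** the last disc-outline fit was inconsistent (62.6 mm radius against a true 60 mm, centre about 5 mm off). I put that down to the white disc lying over the pale housing and relied on the slip check and the forces instead. A sideways force of about 6 N remained while pressing.

**Not checked:** I did not re-measure the bystanders. Before pressing, the carried turret's underside stayed above 0.10 m, well clear of the jar and tin, and I felt no unexpected contact.

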